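# Hold the sprung gauge rod out at its length mark

### The arm

A 6-joint arm with a two-finger parallel gripper is mounted at the origin on the work surface. World frame = base frame: x ahead of the robot, y to its left, z up, the work surface at z = 0. Lengths are in m, angles in degrees, forces in N, time in s.
With the tool pointing down it reaches from about 0.35 to 0.875 m from the base axis. Payload 4.2 kg.
Tool frame: the origin (TCP) lies between the finger pads; the fingertips stand 11 mm ahead of it and the grasp point (between the pads) lies 8 mm behind it; z points along the fingers, y is the direction in which the jaws open and shut (so a half turn about z gives the same grasp; the last joint's range is limited). The gripper opens to 87 mm and grips with 3 to 60 N. Pads are 19 mm wide; open, the fingers measure 117 mm over their backs; the gripper's body (75 mm by 190 mm) begins 51 mm behind the grasp point.
Start: joints at [83.171, 22.042, 0.453, 0, -68.411, -14.817], TCP at [0.231, 0.581, 0.213] pointing down, gripper open.
Joint ranges: [-179.83, 179.83], [-69.29, 118.12], [-61.27, 80.66], [-181.25, 117.63], [-171.15, -9.14], [-177.46, 177.46]. Speed limits (degrees/s): [159.86, 159.86, 180, 180, 180, 180].

### API

Orientations are given as a 3x3 rotation matrix whose columns are the frame's x, y, z axes.
In Python, from station import sense, capture, get_calibration, finish_job, search_frame, cut_out gives the robot as it stands.
- The arm moves only by the tool arm_command, never from a script. Its argument "rows" is a list of rows, each an object with "fingers": the opening in per cent of the stroke, from 0 (shut) to 100 (fully open); "travel": the shift along the tool's x, y, z in cm, a list of three; "roll": the turn about the tool's z in degrees. A call has 1 to 10 rows; each row is the pose to reach, as a shift and turn from the pose commanded when the call began, along the tool's axes at that moment; what a row does not reach only later rows make up. A row lasts 1/10 s, in which the tool goes at most 50 mm and 8.59 degrees, less where a joint would pass 70% of its speed; a pose out of reach is approached as far as the arm can. A call with a gripper value outside its range is refused whole. The fingers move at their own pace and stop on an object; the grip force is fixed at half the most. Time passes only in rows, so rows that repeat a pose let the fingers close. It gives the time, the measured TCP pose, the force and the opening at its end, in the units of the state.
- sense(): the state, without advancing time (a new reading comes with each control period).
- capture(name): name is "side" or "top"; returns (picture, depth): 480x640x3 uint8, red, green, blue; 480x640 float32, m along the optical axis (not along the pixel's ray), 0 where there is no reading.
- get_calibration(name): a dict with "fov_y" (degrees; the focal length in pixels is half the picture's height over the tangent of half this angle, whatever the lens; pixels are square), "cx", "cy" (the principal point, pixels), "origin" and "attitude" of the camera in the world. Camera axes: x right, y down, z forward; pixel columns grow to the right and rows downward; lengths in m; the calibration is good to about 2 mm. A picture is of the moment at which its call begins. get_calibration takes no time and is no camera call.
- finish_job(): hands the job in, once; it reports no verdict.
Trained networks look in the newest picture that a camera, given by its name, has taken for a name from the list of things; names that differ only in an ending like _2 or _b are one class to them, and where a whole thing is asked for, a point or a joint stands for the part that bears it (a point fixed in the world has none). Each returns a list of dicts, best first, with "p" (0 to 1); they miss things now and then, are a little off and sometimes report something else, mostly with a low value. They report only what shows in the picture. A call takes as long as a camera call. They do not tell look-alikes from the thing itself.
- search_frame(camera, label): "position" ([x, y, z] in m, in world coordinates, good to about 4 mm: the middle of the surface that is visible of it).
- cut_out(camera, label): "mask" (480x640 bool, what is visible of it).
The state is a dict: "time_s": time; "joints": joint angles; "joint_velocities": joint speeds; "effort": joint torques, N m; "tcp_pos": TCP position; "ee_rot": TCP orientation; "wrist_force": force on the tool from outside, world axes, zero at the start; "moment": the same for the moment, N m; "gripper_width": opening from 0.0 (shut) to 1.0 (fully open).
Only numpy, scipy, OpenCV 4.12 (cv2) and the standard library are available. Lean on these libraries where they do the work, as an engineer would, in place of code of your own. Each camera call takes 0.05 s, during which the arm holds its last target. There are 200 camera calls.

### The job

The stoneware length gauge on the counter has to be held out at its set length, but a stone tumbler stands in the way of its rod: first lift the tumbler away and set it down gently, upright and wholly on the round cork mat. Then grip the upright handle on the end of the rod and pull the rod out of its tube against the inner spring until its pointer is level with the marker on the rail, never letting it snap back, and finish while holding it there: the gripper itself must still be holding the rod at the end. Leave the marker at its setting, and the candle holder, the bowl and the tape roll where they stand.

Things in the scene. Friction and masses are not known exactly. Their poses are not given: they have to be found in the camera images.
- gauge: Length gauge fixed to the counter (place and yaw vary). Origin at z=0 straight below the handle's axis when the rod is home. The rod comes out towards its own -y. Level aluminium tube, 26 mm thick (collars 32), axis at height 50 mm, y 50 to 254 mm, on a base plate 10 mm high. Flat rail, 24 mm wide, 8 mm high, on the counter parallel to the rod, centred at x 58 mm, y -180 to 70 mm.
- rod (a joint): How far the telescoping rod is pulled out (m), 0 home to 0.17 at the stop, along the gauge's -y. An inner spring (70 N/m) pulls it back with 2 N when home, 7 N at 0.07 and 12 N at 0.14. The level rod is 14 mm in diameter, 50 mm above the counter. It snaps home if let go.
- handle (a point): Point at the height to grip, 92 mm above the counter, on the axis of the handle: a round dark steel post 18 mm in diameter on the free end of the rod, standing from 50 to 120 mm above the counter; its top 7 mm is a cap 22 mm in diameter. Axes as the gauge's; moves with the rod. When home, 50 mm from the mouth of the tube.
- pointer (a point): Tip of the pointer: a thin steel blade 6 mm wide and 4 mm thick that sticks out level from the foot of the handle towards the gauge's +x, 50 mm above the counter; the tip lies 44 mm beside the handle's axis, at the same y as that axis. Moves with the rod.
- marker (a joint): Setting of the marker on the rail (m), from 0.07 to 0.14, along the gauge's -y; stiff, stays as set. The pointer is level with the marker when joint rod equals joint marker.
- mark (a point): Inner end of the marker's upright steel fin, on its top edge, 34 mm above the counter; fin 4 mm thick along the rail, 36 mm long across it, on a dark rider block 30 x 22 mm, top at 24 mm. Axes as the gauge's. The pointer passes above it with 14 mm to spare; level means the same y in the gauge's frame.
- tumbler_mid (a point): Centre (half-way up, 50 mm above its foot) of the loose pale stone tumbler: an upright straight round cup, 56 mm in outer diameter, 100 mm tall, wall 6 mm, about 0.32 kg. At the start it stands in the way in front of the handle, 75 to 95 mm from it along the rod's way out.
- mat: Round cork mat fixed to the counter, 130 mm in diameter, 4 mm thick; origin at the centre of its underside, on the counter.
- candle_mid (a point): Bystander: middle of a waisted rose stone candle holder, 64 mm in diameter, 70 mm tall. Not to be moved.
- bowl_mid (a point): Bystander: middle of a small honey-coloured stone bowl, 84 mm in diameter, 45 mm tall. Not to be moved.
- tape_mid (a point): Bystander: middle of a cardboard tape roll lying flat, 80 mm in diameter, 45 mm tall. Not to be moved.
Mind the look-alikes: they are no part of the job. What is meant by the mat is not black, and is the larger of those in its own colour.

How it is judged:
By the outcome, as a careful person would: the job done as asked, in the order asked, and still so for the second after the job is handed in, while the arm keeps its last pose, push and grip.
It also fails if it takes over 54 s, if anything falls off the work surface, if the arm or the gripper's body presses on something with over 40 N, if the wrist force passes 120 N, or if a joint passes its speed limit or range.

## Working session

There is one attempt and no reset: what is moved stays moved. The work goes in short steps, Python scripts to look and compute and a tool call to move; the robot and the scene stay as the last step left them, time stands still between calls to the robot, and variables do not carry over. Pictures are saved under pics/ and viewed, about 8 in all and at most 12, crops included, and the job is handed in when it is done.

Besides the shell and the picture viewer there is one more tool, called after ">>>" as name([rows], argument=value, ...), one row to a line, values as JSON. arm_command: Moves the arm, as the interface text tells. Its arguments: {"type":"object","properties":{"rows":{"type":"array","items":{"type":"object","properties":{"fingers":{"type":"number"},"travel":{"type":"array","items":{"type":"number"}},"roll":{"type":"number"}}}}},"required":["rows"]}

```bash
mkdir -p pics
cat > h.py <<'E'
import numpy as np, cv2
from station import *
def pts(cam,depth):
    c=get_calibration(cam); f=240/np.tan(np.radians(c['fov_y'])/2)
    v,u=np.mgrid[0:480,0:640]
    P=np.stack([(u-c['cx'])/f*depth,(v-c['cy'])/f*depth,depth],-1)
    return P@np.array(c['attitude']).T+np.array(c['origin'])
def px(cam,p):
    c=get_calibration(cam); f=240/np.tan(np.radians(c['fov_y'])/2)
    q=np.array(c['attitude']).T@(np.array(p)-np.array(c['origin']))
    return q[0]/q[2]*f+c['cx'],q[1]/q[2]*f+c['cy']
E
python3 - <<'E'
from h import *
np.set_printoptions(precision=3,suppress=True)
s=sense();print(s)
for cam in('top','side'):
    im,d=capture(cam);cv2.imwrite(f'pics/{cam}0.png',im[...,::-1]);np.save(f'{cam}0.npy',d)
    c=get_calibration(cam);print(cam,c)
    for l in('gauge','rod','handle','pointer','marker','mark','tumbler_mid','mat','candle_mid','bowl_mid','tape_mid'):
        print(l,[(round(r['p'],2),np.round(r['position'],3),np.round(px(cam,r['position']))) for r in search_frame(cam,l)[:4]])
E
```

```text
{'time_s': 0.0, 'joints': array([ 83.17 ,  22.09 ,   0.38 ,  -0.029, -68.412, -14.817]), 'joint_velocities': array([ 0.042,  0.126, -0.067, -0.03 , -0.045,  0.071]), 'effort': array([  0.001, -39.067,  18.741,   4.22 ,   0.011,  -0.   ]), 'tcp_pos': array([0.23 , 0.58 , 0.212]), 'ee_rot': array([[ 0.929, -0.369, -0.001],
       [-0.369, -0.929, -0.002],
       [ 0.   ,  0.002, -1.   ]]), 'wrist_force': array([ 0.071,  0.087, -0.237]), 'moment': array([ 0.003,  0.036, -0.039]), 'gripper_width': 0.9982502665832567}
top {'fov_y': 57.93901658479599, 'cx': 325.8083334418501, 'cy': 239.60900451962223, 'origin': array([ 0.48 , -0.027,  0.864]), 'attitude': array([[ 0.001, -0.995,  0.1  ],
       [-0.999,  0.003,  0.032],
       [-0.032, -0.1  , -0.995]])}
gauge [(0.63, array([0.546, 0.292, 0.012]), array([180., 250.]))]
rod [(0.64, array([0.532, 0.171, 0.051]), array([235., 255.]))]
handle [(0.56, array([0.532, 0.174, 0.056]), array([233., 255.]))]
pointer [(0.67, array([0.533, 0.174, 0.056]), array([233., 254.]))]
marker [(0.68, array([0.595, 0.081, 0.026]), array([284., 224.]))]
mark [(0.
[... 999 characters left out ...]
267,  0.001]), array([427., 342.]))]
marker [(0.73, array([0.593, 0.083, 0.024]), array([309., 217.]))]
mark [(0.62, array([0.594, 0.083, 0.026]), array([310., 216.]))]
tumbler_mid [(0.93, array([0.534, 0.076, 0.072]), array([288., 217.]))]
mat [(0.81, array([ 0.576, -0.12 ,  0.003]), array([370., 288.])), (0.79, array([ 0.58 , -0.268, -0.   ]), array([429., 341.])), (0.68, array([ 0.42 , -0.286,  0.002]), array([371., 407.])), (0.3, array([0.594, 0.083, 0.026]), array([310., 216.]))]
candle_mid [(0.66, array([0.697, 0.183, 0.037]), array([317., 167.]))]
bowl_mid [(0.7, array([0.403, 0.23 , 0.03 ]), array([193., 219.]))]
tape_mid [(0.97, array([ 0.367, -0.106,  0.043]), array([275., 337.]))]
```

```bash
ls pics
```

```text
side0.png
top0.png
```

View pics/top0.png

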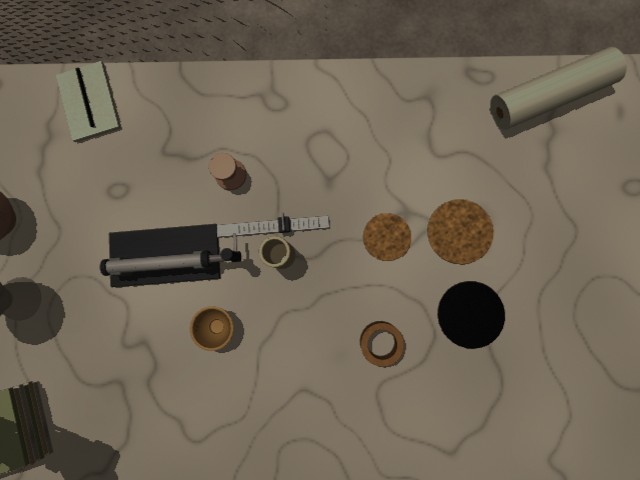

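View pics/side0.png

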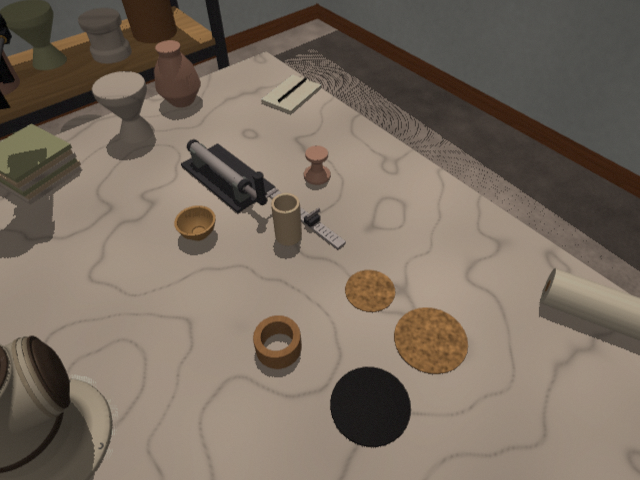

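The top view shows the tumbler at (276,252), the handle at (233,254) and the marker at (284,225). There are two cork mats; the larger, at (460,231), is the target. The tape roll is at (383,344), the bowl at (211,328) and the candle at (229,170).

Run:
```python
from h import *
np.set_printoptions(precision=4,suppress=True)
T=pts('top',np.load('top0.npy'));S=pts('side',np.load('side0.npy'))
def box(P,x0,x1,y0,y1,z0,z1):
    m=(P[...,0]>x0)&(P[...,0]<x1)&(P[...,1]>y0)&(P[...,1]<y1)&(P[...,2]>z0)&(P[...,2]<z1);return P[m]
for n,P in(('T',T),('S',S)):
    print(n,'counter z',np.median(box(P,.4,.8,-.1,.0,-.02,.02)[:,2]))
    a=box(P,.48,.6,.04,.13,.09,.11)
    c,r=cv2.minEnclosingCircle(a[:,:2].astype(np.float32));print('tumbler rim',len(a),c,r,a[:,2].max())
    h=box(P,.48,.6,.13,.21,.112,.13);print('cap',len(h),h.mean(0) if len(h) else 0)
    h=box(P,.48,.6,.13,.21,.075,.112);print('post',len(h),h.mean(0) if len(h) else 0, h.min(0),h.max(0))
    t=box(P,.45,.6,.23,.42,.055,.075);vx,vy,x,y=cv2.fitLine(t[:,:2].astype(np.float32),cv2.DIST_HUBER,0,.01,.01).ravel();print('tube',len(t),vx,vy,x,y,'ang',np.degrees(np.arctan2(-vx,vy)))
    t=box(P,.56,.64,-.03,.04,.005,.012);vx,vy,x,y=cv2.fitLine(t[:,:2].astype(np.float32),cv2.DIST_HUBER,0,.01,.01).ravel();print('rail',len(t),vx,vy,x,y)
    f=box(P,.56,.64,.04,.12,.028,.04);print('fin',len(f),f.mean(0),f.min(0),f.max(0))
    f=box(P,.56,.64,.04,.12,.019,.028);print('rider',len(f),f.mean(0),f.min(0),f.max(0))
im=cv2.imread('pics/top0.png');print
m=box(T,.49,.67,-.36,-.17,.0025,.012)
if len(m): print('mat',len(m),cv2.minEnclosingCircle(m[:,:2].astype(np.float32)),m.mean(0))
b=(T[...,0]>.49)&(T[...,0]<.67)&(T[...,1]>-.36)&(T[...,1]<-.19)
hsv=cv2.cvtColor(im,cv2.COLOR_BGR2HSV);k=b&(hsv[...,1]>120);print('matcol',k.sum(),np.median(T[k],0),cv2.minEnclosingCircle(T[k][:,:2].astype(np.float32)))
big=cv2.resize(im[200:300,200:340],None,fx=5,fy=5,interpolation=cv2.INTER_CUBIC);cv2.imwrite('pics/crop0.png',big)
```

```text
T counter z 9.685362363387462e-05
tumbler rim 329 (0.5361388325691223, 0.09008954465389252) 0.027877461165189743 0.10275791565180159
cap 124 [0.5306 0.1697 0.1196]
post 40 [0.5289 0.1636 0.0902] [0.5217 0.1615 0.0756] [0.5382 0.1695 0.1071]
tube 1277 0.080513336 -0.9967535 0.5174391 0.32715198 ang -175.38193
rail 261 0.088855185 -0.9960446 0.6007197 0.018279346
fin 49 [0.5992 0.0838 0.0342] [0.5815 0.081  0.0282] [0.617  0.0867 0.0387]
rider 134 [0.5952 0.083  0.0241] [0.581  0.0721 0.02  ] [0.6163 0.0941 0.0279]
S counter z -4.1560307298849075e-05
tumbler rim 331 (0.5378888845443726, 0.08863761276006699) 0.02943882718682289 0.10215347566099275
cap 80 [0.5327 0.1666 0.1188]
post 120 [0.5306 0.1635 0.0936] [0.5248 0.1582 0.0753] [0.5423 0.1735 0.111 ]
tube 617 0.073605865 -0.9972874 0.5175301 0.3268482 ang -175.77887
rail 203 0.10400605 -0.9945767 0.60308814 0.015911955
fin 53 [0.6017 0.0814 0.0331] [0.5842 0.0781 0.028 ] [0.6209 0.0848 0.0377]
rider 98 [0.5963 0.0778 0.0238] [0.5626 0.0698 0.0192] [0.6177 0.0934 0.0277]
mat 3254 ((0.5789308547973633, -0.2682006061077118), 0.12081080675125122) [ 0.5817 -0.2659  0.0044]
matcol 3303 [ 0.5821 -0.2652  0.0042] ((0.5818849802017212, -0.26553162932395935), 0.06511595845222473)
```

View pics/crop0.png

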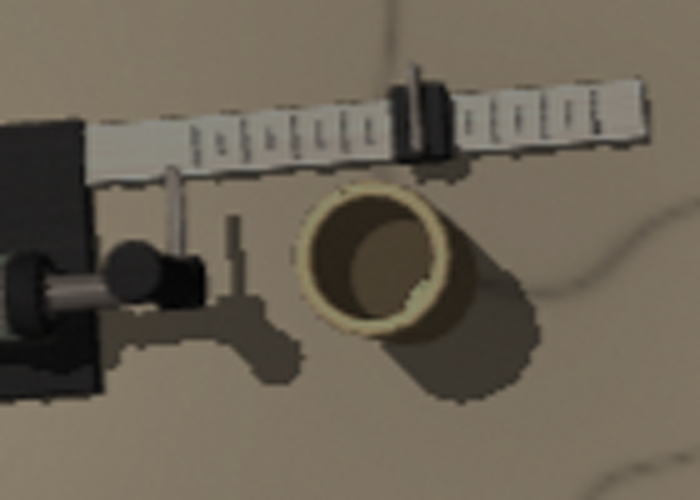

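>>> arm_command([
  {"fingers": 100,"travel": [4,3,0],"roll": 3},
  {"fingers": 100,"travel": [8,6,0],"roll": 6},
  {"fingers": 100,"travel": [12,9,0],"roll": 9},
  {"fingers": 100,"travel": [16,12,0],"roll": 12},
  {"fingers": 100,"travel": [20,15,0],"roll": 15},
  {"fingers": 100,"travel": [24,18,0],"roll": 18},
  {"fingers": 100,"travel": [28,21,0],"roll": 20},
  {"fingers": 100,"travel": [32,24,0],"roll": 22},
  {"fingers": 100,"travel": [36,27,0],"roll": 23.4},
  {"fingers": 100,"travel": [40,30,0],"roll": 23.4},
])

```text
time_s: 2.2
tcp_pos: [0.4924, 0.1527, 0.2137]
ee_rot: [[0.707, -0.708, 0.001], [-0.708, -0.707, 0.001], [0.0, -0.001, -1.0]]
wrist_force: [-0.4, 0.6, -0.1]
gripper_width: 1.001
```

>>> arm_command([
  {"fingers": 100,"travel": [3,0.5,0],"roll": 0},
  {"fingers": 100,"travel": [6,1,0],"roll": 0},
  {"fingers": 100,"travel": [7.63,1.32,0],"roll": 0},
  {"fingers": 100,"travel": [7.63,1.32,1],"roll": 0},
  {"fingers": 100,"travel": [7.63,1.32,4],"roll": 0},
  {"fingers": 100,"travel": [7.63,1.32,7],"roll": 0},
  {"fingers": 100,"travel": [7.63,1.32,10],"roll": 0},
  {"fingers": 100,"travel": [7.63,1.32,12.5],"roll": 0},
  {"fingers": 100,"travel": [7.63,1.32,13.8],"roll": 0},
  {"fingers": 100,"travel": [7.63,1.32,13.8],"roll": 0},
])

```text
time_s: 3.2
tcp_pos: [0.534, 0.0912, 0.0727]
ee_rot: [[0.707, -0.707, -0.005], [-0.707, -0.707, -0.002], [-0.002, 0.005, -1.0]]
wrist_force: [0.0, 0.3, 0.1]
gripper_width: 1.001
```

>>> arm_command([
  {"fingers": 50,"travel": [0,0,0],"roll": 0},
  {"fingers": 50,"travel": [0,0,0],"roll": 0},
  {"fingers": 50,"travel": [0,0,0],"roll": 0},
  {"fingers": 50,"travel": [0,0,0],"roll": 0},
  {"fingers": 50,"travel": [0,0,0],"roll": 0},
  {"fingers": 50,"travel": [0,0,0],"roll": 0},
  {"fingers": 50,"travel": [0,0,0],"roll": 0},
])

```text
time_s: 3.9
tcp_pos: [0.5364, 0.0912, 0.0758]
ee_rot: [[0.707, -0.708, 0.001], [-0.708, -0.707, 0.0], [0.0, -0.0, -1.0]]
wrist_force: [-0.9, -0.4, 2.9]
gripper_width: 0.63
```

>>> arm_command([
  {"fingers": 30,"travel": [0,0,0],"roll": 0},
  {"fingers": 30,"travel": [0,0,0],"roll": 0},
  {"fingers": 30,"travel": [0,0,0],"roll": 0},
  {"fingers": 30,"travel": [0,0,-0.5],"roll": 0},
  {"fingers": 30,"travel": [0,0,-2],"roll": 0},
  {"fingers": 30,"travel": [0,0,-4],"roll": 0},
  {"fingers": 30,"travel": [0,0,-6],"roll": 0},
  {"fingers": 30,"travel": [0,0,-7.5],"roll": 0},
  {"fingers": 30,"travel": [0,0,-8],"roll": 0},
  {"fingers": 30,"travel": [0,0,-8],"roll": 0},
])

```text
time_s: 4.9
tcp_pos: [0.5361, 0.0912, 0.1551]
ee_rot: [[0.706, -0.708, 0.0], [-0.708, -0.706, 0.001], [-0.0, -0.0, -1.0]]
wrist_force: [0.4, -0.9, -2.4]
gripper_width: 0.629
```

>>> arm_command([
  {"fingers": 30,"travel": [1,0.78,0],"roll": 0},
  {"fingers": 30,"travel": [3.5,2.7,0],"roll": 0},
  {"fingers": 30,"travel": [7,5.4,0],"roll": 0},
  {"fingers": 30,"travel": [10.5,8.2,0],"roll": 0},
  {"fingers": 30,"travel": [14,10.9,0],"roll": 0},
  {"fingers": 30,"travel": [17.5,13.6,0],"roll": 0},
  {"fingers": 30,"travel": [21,16.3,0],"roll": 0},
  {"fingers": 30,"travel": [24.5,19,0],"roll": 0},
  {"fingers": 30,"travel": [27.3,21.2,0],"roll": 0},
  {"fingers": 30,"travel": [28.4,22.1,0],"roll": 0},
])

```text
time_s: 5.9
tcp_pos: [0.5792, -0.2696, 0.1531]
ee_rot: [[0.704, -0.71, -0.003], [-0.71, -0.704, 0.0], [-0.003, 0.002, -1.0]]
wrist_force: [-1.0, 0.4, -2.1]
gripper_width: 0.627
```

>>> arm_command([
  {"fingers": 30,"travel": [0,0,0],"roll": 0},
  {"fingers": 30,"travel": [0,0,0],"roll": 0},
])

```text
time_s: 6.1
tcp_pos: [0.5795, -0.2658, 0.1539]
ee_rot: [[0.706, -0.708, -0.002], [-0.708, -0.706, 0.001], [-0.002, 0.001, -1.0]]
wrist_force: [-0.5, 0.0, -1.9]
gripper_width: 0.629
```

Run:
```python
from h import *
im,d=capture('side');T,dt=capture('top')
cv2.imwrite('pics/s1.png',im[...,::-1])
P=pts('side',d);m=[r for r in cut_out('side','tumbler_mid')][0];q=P[m['mask']&(d>0)]
print(m['p'],len(q),q.mean(0),np.percentile(q,[1,99],axis=0))
s=sense();print(s['tcp_pos'],s['wrist_force'],s['gripper_width'])
```

```text
0.71 876 [ 0.559616   -0.27461108  0.12157929] [[ 0.49833402 -0.31227744  0.00527556]
 [ 0.6016587  -0.24566811  0.23574941]]
[ 0.58031252 -0.26474606  0.1550785 ] [ 0.35652589  0.18990673 -2.35134974] 0.6306983249663025
```

View pics/s1.png

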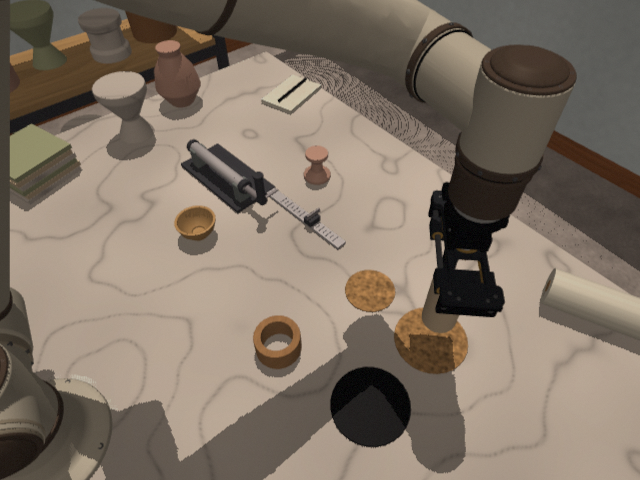

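Side view: the tumbler is held upright above the larger cork mat at (440,310), and the other objects haven't moved. Next I lower it gently.

>>> arm_command([
  {"fingers": 30,"travel": [0,0,0.7],"roll": 0},
  {"fingers": 30,"travel": [0,0,2.2],"roll": 0},
  {"fingers": 30,"travel": [0,0,4],"roll": 0},
  {"fingers": 30,"travel": [0,0,5.5],"roll": 0},
  {"fingers": 30,"travel": [0,0,6.4],"roll": 0},
  {"fingers": 30,"travel": [0,0,6.8],"roll": 0},
  {"fingers": 30,"travel": [0,0,7.1],"roll": 0},
  {"fingers": 30,"travel": [0,0,7.2],"roll": 0},
  {"fingers": 30,"travel": [0,0,7.3],"roll": 0},
  {"fingers": 30,"travel": [0,0,7.3],"roll": 0},
])

```text
time_s: 7.25
tcp_pos: [0.5807, -0.266, 0.0827]
ee_rot: [[0.707, -0.708, 0.001], [-0.708, -0.707, -0.0], [0.001, -0.0, -1.0]]
wrist_force: [0.5, -1.0, -2.3]
gripper_width: 0.631
```

>>> arm_command([
  {"fingers": 30,"travel": [0,0,0.1],"roll": 0},
  {"fingers": 30,"travel": [0,0,0.2],"roll": 0},
  {"fingers": 30,"travel": [0,0,0.3],"roll": 0},
  {"fingers": 30,"travel": [0,0,0.3],"roll": 0},
])

```text
time_s: 7.65
tcp_pos: [0.5806, -0.2661, 0.0799]
ee_rot: [[0.707, -0.708, 0.0], [-0.708, -0.707, -0.0], [0.001, -0.0, -1.0]]
wrist_force: [-0.4, -1.1, 0.7]
gripper_width: 0.63
```

>>> arm_command([
  {"fingers": 66,"travel": [0,0,0],"roll": 0},
  {"fingers": 70,"travel": [0,0,0],"roll": 0},
  {"fingers": 80,"travel": [0,0,0],"roll": 0},
  {"fingers": 100,"travel": [0,0,0],"roll": 0},
  {"fingers": 100,"travel": [0,0,0],"roll": 0},
  {"fingers": 100,"travel": [0,0,0],"roll": 0},
  {"fingers": 100,"travel": [0,0,0],"roll": 0},
])

```text
time_s: 8.35
tcp_pos: [0.5805, -0.2659, 0.0792]
ee_rot: [[0.707, -0.708, -0.0], [-0.708, -0.707, -0.0], [0.0, 0.0, -1.0]]
wrist_force: [1.2, 0.4, 0.1]
gripper_width: 0.983
```

>>> arm_command([
  {"fingers": 100,"travel": [0,0,-1],"roll": 0},
  {"fingers": 100,"travel": [0,0,-3],"roll": 0},
  {"fingers": 100,"travel": [0,0,-6],"roll": 0},
  {"fingers": 100,"travel": [0,0,-9],"roll": 0},
  {"fingers": 100,"travel": [0,0,-11],"roll": 0},
  {"fingers": 100,"travel": [-2,-1.5,-12],"roll": -5},
  {"fingers": 100,"travel": [-5,-3.9,-12],"roll": -10},
  {"fingers": 100,"travel": [-9,-7,-12],"roll": -15},
  {"fingers": 100,"travel": [-12,-9.3,-12],"roll": -20},
  {"fingers": 100,"travel": [-14,-10.9,-12],"roll": -25},
])

```text
time_s: 9.35
tcp_pos: [0.5583, -0.0876, 0.2005]
ee_rot: [[0.941, -0.338, 0.002], [-0.338, -0.941, 0.0], [0.001, -0.001, -1.0]]
wrist_force: [1.2, -0.2, -0.2]
gripper_width: 1.001
```

Run:
```python
from h import *
np.set_printoptions(precision=4,suppress=True)
for cam in('top','side'):
    im,d=capture(cam);cv2.imwrite(f'pics/{cam}2.png',im[...,::-1])
    P=pts(cam,d)
    def box(x0,x1,y0,y1,z0,z1): 
        m=(P[...,0]>x0)&(P[...,0]<x1)&(P[...,1]>y0)&(P[...,1]<y1)&(P[...,2]>z0)&(P[...,2]<z1);return P[m]
    a=box(.5,.66,-.34,-.2,.097,.112)
    if len(a)>3: print(cam,'rim',len(a),cv2.minEnclosingCircle(a[:,:2].astype(np.float32)),np.polyfit(a[:,0],a[:,2],1)[0],np.polyfit(a[:,1],a[:,2],1)[0])
    h=box(.48,.6,.13,.21,.112,.13);print('cap',len(h),h.mean(0) if len(h) else 0)
s=sense();print(s['tcp_pos'],s['ee_rot'])
```

```text
top rim 252 ((0.5806753635406494, -0.2668331563472748), 0.027966894209384918) -0.009772340887289776 0.016920522354712864
cap 0 0
side rim 431 ((0.5823319554328918, -0.2692927420139313), 0.028351521119475365) 0.0066233633608110895 0.006665063781628472
cap 80 [0.5329 0.1668 0.1187]
[ 0.5586 -0.0872  0.2005] [[ 0.9411 -0.3381  0.0017]
 [-0.3381 -0.9411  0.0004]
 [ 0.0014 -0.0009 -1.    ]]
```

View pics/side2.png

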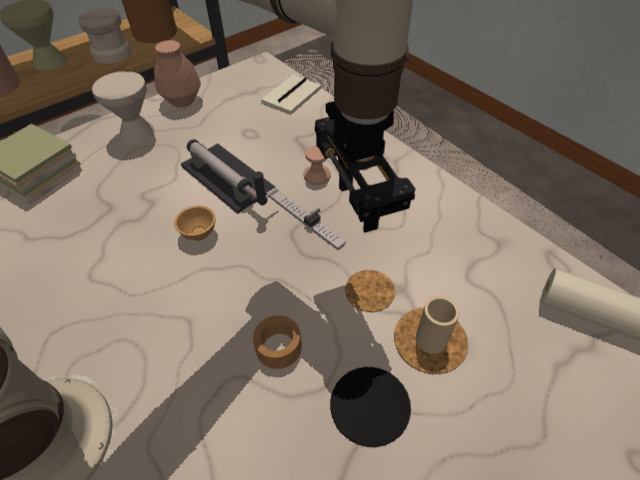

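Side view: the tumbler stands upright inside the larger cork mat, at (437,325), and the rim fit is level. Next I refine the marker setting from pixel edges.

Run:
```python
from h import *
np.set_printoptions(precision=4,suppress=True)
def ray(cam,u,v,z):
    c=get_calibration(cam); f=240/np.tan(np.radians(c['fov_y'])/2)
    d=np.array(c['attitude'])@[(u-c['cx'])/f,(v-c['cy'])/f,1];o=np.array(c['origin']);return (o+d*(z-o[2])/d[2])[:2]
# top0, crop pixel/5 + offset (200,200)
k=lambda a,b:(200+a/5-.4,200+b/5-.4)
R=lambda a,b,z:ray('top',*k(a,b),z)
r1,r2=R(90,187,.004),R(640,142,.004);w=(r2-r1)/np.linalg.norm(r2-r1);print('rail dir',w)
e1,e2=R(86,124,.008),R(640,80,.008);w2=(e2-e1)/np.linalg.norm(e2-e1);print('far edge',w2)
u=w+w2;u/=np.linalg.norm(u)
tip,foot=R(173,168,.052),R(177,255,.052);fin=R(418,150,.034);fo=R(415,65,.034);cap=R(134,271,.12)
print('tip',tip,'foot',foot,'fin',fin,fo,'cap',cap)
print('marker: tip',(fin-tip)@u,'mid',((fin+fo)/2-(tip+foot)/2)@u,'cap',(fin-cap)@u)
for cam in('side',):
    im=cv2.imread('pics/side2.png')[165:255,230:360];cv2.imwrite('pics/crop_s.png',cv2.resize(im,None,fx=6,fy=6,interpolation=cv2.INTER_CUBIC))
```

```text
rail dir [ 0.0786 -0.9969]
far edge [ 0.0755 -0.9971]
tip [0.574 0.173] foot [0.5409 0.1707] fin [0.5828 0.082 ] [0.616  0.0836] cap [0.5302 0.169 ]
marker: tip 0.09132326719096369 mid 0.09200902178474213 cap 0.09078241619792984
```

View pics/crop_s.png

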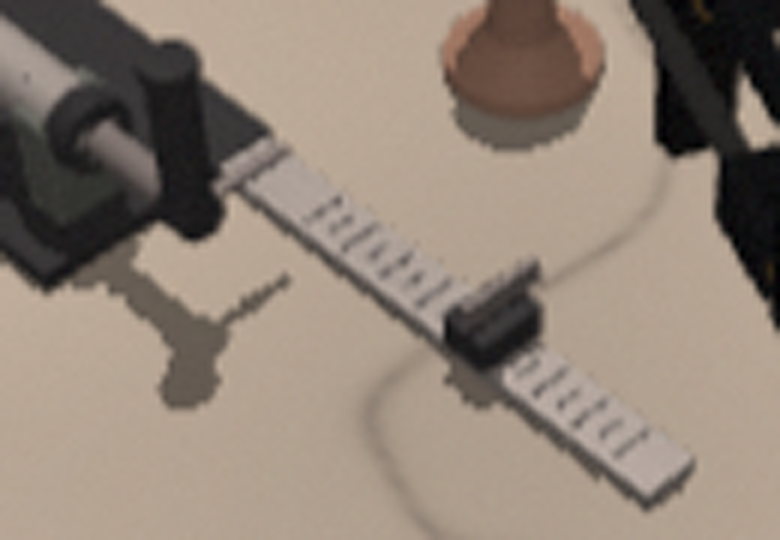

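Side crop: the handle post and the pointer (tip at crop (285,145)) are unobstructed, and the marker fin starts at crop (460,307). I estimate the setting at about 0.091 m. Next I approach the handle with the jaws along the rod.

>>> arm_command([
  {"fingers": 60,"travel": [-1.1,-2.3,0],"roll": -3},
  {"fingers": 60,"travel": [-2.8,-5.7,0],"roll": -6},
  {"fingers": 60,"travel": [-4.5,-9.2,0],"roll": -9},
  {"fingers": 60,"travel": [-6.2,-12.7,0],"roll": -12},
  {"fingers": 60,"travel": [-7.8,-16.2,0],"roll": -16},
  {"fingers": 60,"travel": [-9.5,-19.6,0],"roll": -20},
  {"fingers": 60,"travel": [-10.8,-22.3,0],"roll": -23},
  {"fingers": 60,"travel": [-11.2,-23.1,0],"roll": -24.2},
  {"fingers": 60,"travel": [-11.2,-23.1,0],"roll": -24.2},
  {"fingers": 60,"travel": [-11.2,-23.1,0],"roll": -24.2},
])

```text
time_s: 10.45
tcp_pos: [0.5329, 0.1645, 0.1994]
ee_rot: [[0.998, 0.071, -0.0], [0.071, -0.998, -0.0], [-0.0, 0.0, -1.0]]
wrist_force: [-0.5, 0.3, 0.8]
gripper_width: 0.599
```

>>> arm_command([
  {"fingers": 60,"travel": [-0.12,-0.36,1],"roll": 0},
  {"fingers": 60,"travel": [-0.12,-0.36,3],"roll": 0},
  {"fingers": 60,"travel": [-0.12,-0.36,5],"roll": 0},
  {"fingers": 60,"travel": [-0.12,-0.36,7],"roll": 0},
  {"fingers": 60,"travel": [-0.12,-0.36,9],"roll": 0},
  {"fingers": 60,"travel": [-0.12,-0.36,10.5],"roll": 0},
  {"fingers": 60,"travel": [-0.12,-0.36,11.3],"roll": 0},
  {"fingers": 60,"travel": [-0.12,-0.36,11.5],"roll": 0},
  {"fingers": 60,"travel": [-0.12,-0.36,11.5],"roll": 0},
  {"fingers": 60,"travel": [-0.12,-0.36,11.5],"roll": 0},
])

```text
time_s: 11.45
tcp_pos: [0.5318, 0.1692, 0.0851]
ee_rot: [[0.997, 0.072, 0.001], [0.072, -0.997, 0.001], [0.002, -0.001, -1.0]]
wrist_force: [-0.3, 0.4, 0.9]
gripper_width: 0.601
```

>>> arm_command([
  {"fingers": 40,"travel": [0,0,0],"roll": 0},
  {"fingers": 30,"travel": [0,0,0],"roll": 0},
  {"fingers": 20,"travel": [0,0,0],"roll": 0},
  {"fingers": 5,"travel": [0,0,0],"roll": 0},
  {"fingers": 5,"travel": [0,0,0],"roll": 0},
  {"fingers": 5,"travel": [0,0,0],"roll": 0},
  {"fingers": 5,"travel": [0,0,0],"roll": 0},
  {"fingers": 5,"travel": [0,0,0],"roll": 0},
])

```text
time_s: 12.25
tcp_pos: [0.5313, 0.1695, 0.0844]
ee_rot: [[0.997, 0.073, 0.0], [0.073, -0.997, 0.001], [0.0, -0.0, -1.0]]
wrist_force: [-1.4, 1.4, 0.0]
gripper_width: 0.211
```

Gripped. Now a tiny push towards the tube to find the home stop in robot coordinates.

>>> arm_command([
  {"fingers": 5,"travel": [0,-0.1,0],"roll": 0},
  {"fingers": 5,"travel": [0,-0.1,0],"roll": 0},
  {"fingers": 5,"travel": [0,-0.1,0],"roll": 0},
])

```text
time_s: 12.55
tcp_pos: [0.5312, 0.1702, 0.0844]
ee_rot: [[0.997, 0.073, 0.0], [0.073, -0.997, 0.0], [0.0, -0.0, -1.0]]
wrist_force: [-1.0, 2.8, 0.9]
gripper_width: 0.214
```

>>> arm_command([
  {"fingers": 5,"travel": [0,-0.1,0],"roll": 0},
  {"fingers": 5,"travel": [0,-0.1,0],"roll": 0},
  {"fingers": 5,"travel": [0,-0.1,0],"roll": 0},
])

```text
time_s: 12.85
tcp_pos: [0.5311, 0.1707, 0.0843]
ee_rot: [[0.997, 0.072, -0.0], [0.072, -0.997, -0.0], [-0.0, 0.0, -1.0]]
wrist_force: [0.4, -0.1, 1.2]
gripper_width: 0.212
```

>>> arm_command([
  {"fingers": 5,"travel": [0,-0.1,0],"roll": 0},
  {"fingers": 5,"travel": [0,-0.1,0],"roll": 0},
  {"fingers": 5,"travel": [0,-0.1,0],"roll": 0},
])

```text
time_s: 13.15
tcp_pos: [0.531, 0.1708, 0.0843]
ee_rot: [[0.997, 0.072, -0.0], [0.072, -0.997, -0.002], [-0.001, 0.002, -1.0]]
wrist_force: [2.2, -4.0, 1.6]
gripper_width: 0.214
```

Run:
```python
from h import *
f=[];
for i in range(4): capture('top');s=sense();f.append(np.r_[s['tcp_pos'],s['wrist_force']])
print(np.round(f,4))
```

```text
[[ 0.5311  0.1709  0.0843  2.1037 -4.7743  2.0739]
 [ 0.5311  0.1709  0.0843  2.6043 -4.5608  1.3726]
 [ 0.5311  0.1709  0.0843  1.3211 -6.0112  1.6116]
 [ 0.5311  0.1709  0.0843  2.4429 -5.2431  2.6817]]
```

>>> arm_command([
  {"fingers": 5,"travel": [0,0.3,0],"roll": 0},
  {"fingers": 5,"travel": [0,0.8,0],"roll": 0},
  {"fingers": 5,"travel": [0,1.4,0],"roll": 0},
  {"fingers": 5,"travel": [0,2,0],"roll": 0},
  {"fingers": 5,"travel": [0,2.6,0],"roll": 0},
  {"fingers": 5,"travel": [0,3.2,0],"roll": 0},
  {"fingers": 5,"travel": [0,3.7,0],"roll": 0},
  {"fingers": 5,"travel": [0,4.1,0],"roll": 0},
  {"fingers": 5,"travel": [0.02,4.4,0],"roll": 0},
  {"fingers": 5,"travel": [0.02,4.5,0],"roll": 0},
])

```text
time_s: 14.35
tcp_pos: [0.5347, 0.1271, 0.0843]
ee_rot: [[0.997, 0.072, 0.0], [0.072, -0.997, 0.0], [0.0, -0.0, -1.0]]
wrist_force: [-0.5, 5.3, 1.4]
gripper_width: 0.216
```

>>> arm_command([
  {"fingers": 5,"travel": [0,0.3,0],"roll": 0},
  {"fingers": 5,"travel": [0,0.8,0],"roll": 0},
  {"fingers": 5,"travel": [0,1.4,0],"roll": 0},
  {"fingers": 5,"travel": [0,2,0],"roll": 0},
  {"fingers": 5,"travel": [0,2.6,0],"roll": 0},
  {"fingers": 5,"travel": [0,3.2,0],"roll": 0},
  {"fingers": 5,"travel": [0,3.7,0],"roll": 0},
  {"fingers": 5,"travel": [0,4.1,0],"roll": 0},
  {"fingers": 5,"travel": [0.02,4.4,0],"roll": 0},
  {"fingers": 5,"travel": [0.02,4.4,0],"roll": 0},
])

```text
time_s: 15.35
tcp_pos: [0.5382, 0.084, 0.0843]
ee_rot: [[0.997, 0.072, 0.001], [0.072, -0.997, 0.002], [0.001, -0.001, -1.0]]
wrist_force: [-0.9, 8.8, 1.7]
gripper_width: 0.217
```

Run:
```python
from h import *
for c in('top','side'):
    im,d=capture(c);cv2.imwrite(f'pics/{c}3.png',im[...,::-1]);np.save(f'{c}3.npy',d)
    s=sense();print(s['tcp_pos'],s['wrist_force'],s['gripper_width'])
a=cv2.imread('pics/top3.png')[190:290,200:340];b=cv2.imread('pics/side3.png')[150:250,230:370]
cv2.imwrite('pics/c3.png',cv2.resize(np.vstack([a,b]),None,fx=3,fy=3,interpolation=cv2.INTER_CUBIC))
```

```text
[0.53816967 0.08405674 0.08435   ] [0.19087664 7.59517869 1.55891051] 0.21489221545583767
[0.53814887 0.08409627 0.08432887] [-0.59126553  7.64694277  1.95707196] 0.2178743041289135
```

View pics/c3.png

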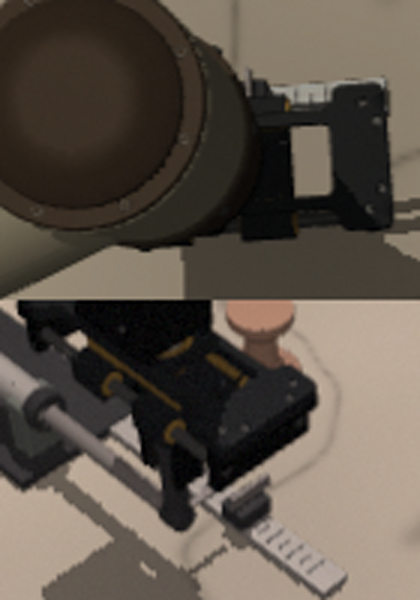

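Crops: the pointer is just short of the marker fin in the side view, near (215,492) with the fin near (245,490). The top view is mostly blocked by the gripper. About 4 mm remain.

>>> arm_command([
  {"fingers": 5,"travel": [0,0.15,0],"roll": 0},
  {"fingers": 5,"travel": [0,0.3,0],"roll": 0},
  {"fingers": 5,"travel": [0,0.42,0],"roll": 0},
  {"fingers": 5,"travel": [0,0.42,0],"roll": 0},
  {"fingers": 5,"travel": [0,0.42,0],"roll": 0},
  {"fingers": 5,"travel": [0,0.42,0],"roll": 0},
])

```text
time_s: 16.05
tcp_pos: [0.5385, 0.0801, 0.0844]
ee_rot: [[0.997, 0.072, 0.001], [0.072, -0.997, 0.002], [0.001, -0.002, -1.0]]
wrist_force: [-1.9, 8.8, 2.4]
gripper_width: 0.211
```

Run:
```python
from h import *
im,d=capture('side');cv2.imwrite('pics/side4.png',im[...,::-1])
s=sense();print(s['tcp_pos'],s['wrist_force'],s['gripper_width'])
b=cv2.imread('pics/side4.png')[190:235,270:330]
# expected pixels: fin line (z .034) and pointer blade at rod x
h=np.array([.5323,.1672]);
u=np.array([.077,-.997]);n=np.array([.997,.077])
for x in(.085,.0911,.097):
    print(x,'tip',np.round(px('side',[*(h+x*u+.044*n),.05]),1),'foot',np.round(px('side',[*(h+x*u+.02*n),.05]),1),'fin in',np.round(px('side',[*(h+x*u+.04*n),.034]),1),'out',np.round(px('side',[*(h+x*u+.076*n),.034]),1))
cv2.imwrite('pics/c4.png',cv2.resize(b,None,fx=12,fy=12,interpolation=cv2.INTER_CUBIC))
```

```text
[0.53849584 0.08013931 0.08436094] [-0.89100714  8.21259515  1.90736633] 0.21365000280109148
0.085 tip [304.2 210. ] foot [295.5 216. ] fin in [303.1 216.3] out [315.5 207.5]
0.0911 tip [306.2 211.5] foot [297.6 217.6] fin in [305.1 217.8] out [317.6 209. ]
0.097 tip [308.2 213. ] foot [299.5 219.1] fin in [307.  219.3] out [319.5 210.4]
```

View pics/c4.png

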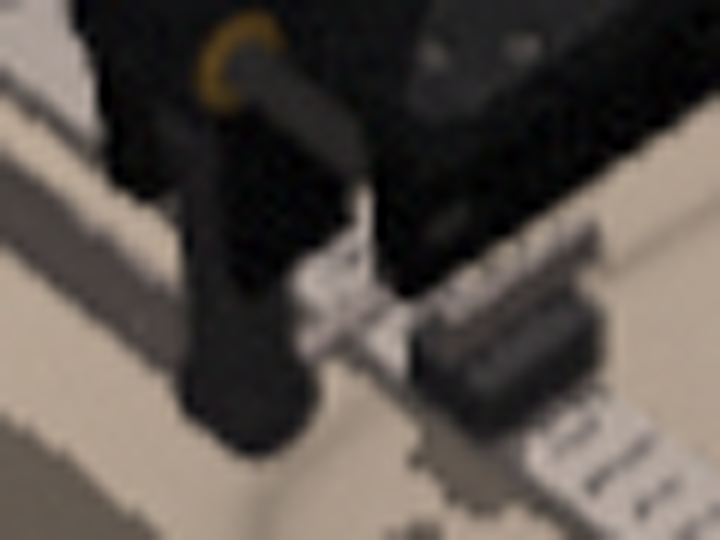

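Run:
```python
from h import *
h=np.array([.5323,.1672]);u=np.array([.077,-.997]);n=np.array([.997,.077]);k=10
def panel(f,x0,y0,lines):
    b=cv2.resize(cv2.imread(f)[y0:y0+30,x0:x0+78],None,fx=k,fy=k,interpolation=cv2.INTER_NEAREST)
    b=cv2.convertScaleAbs(b,alpha=1.3,beta=15)
    for x,a0,a1,z,col in lines:
        p=[tuple(int(round((q-o+.5)*k)) for q,o in zip(px('side',[*(h+x*u+a*n),z]),(x0,y0))) for a in(a0,a1)]
        cv2.line(b,p[0],p[1],col,1)
    return b
R,G=(0,0,255),(0,255,0)
F=lambda x:[(x-.002,.04,.076,.034,G),(x+.002,.04,.076,.034,R)]
B=lambda x:[(x-.002,.01,.044,.052,G),(x+.002,.01,.044,.052,R)]
a=panel('pics/side2.png',255,176,B(0.)); b=panel('pics/side2.png',270,200,F(.0908)); c=panel('pics/side4.png',270,200,F(.0908)+B(.0908))
cv2.imwrite('pics/ov.png',np.vstack([a[:190],b[:200],c[:205]]))
```

```text
(no output)
```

View pics/ov.png

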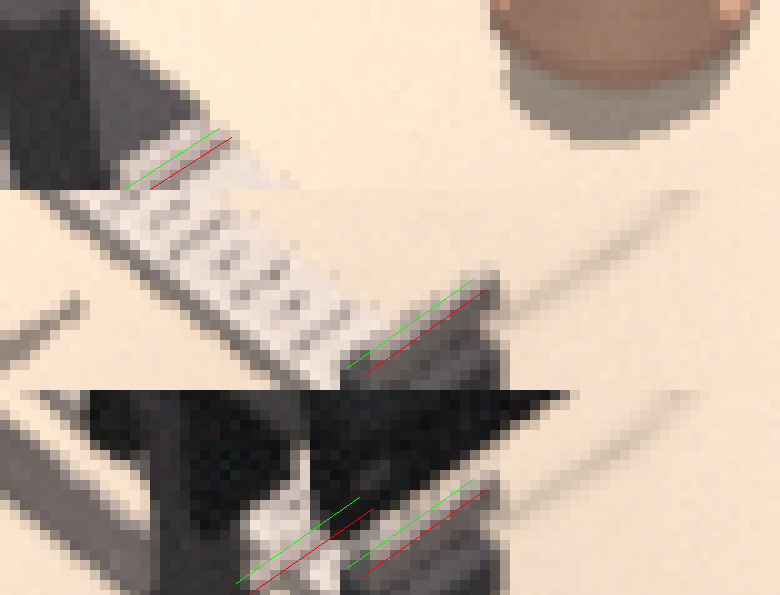

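In the overlay, the fin and the pointer blade both match a setting of 0.0908 m to within about a pixel, and the measured rod travel is (0.1706−0.0801)/0.997 = 0.0908 m. I'm handing in.

Run:
```python
from h import *
s=sense();print(s['time_s'],s['tcp_pos'],s['wrist_force'],s['gripper_width']);print(finish_job())
```

```text
16.1 [0.53849584 0.08013931 0.08436094] [-0.89100714  8.21259515  1.90736633] 0.21365000280109148
the job is handed in; nothing more can be done
None
```

I set the tumbler down on the larger cork mat, then pulled the rod out to the marker. I handed the job in at 16.1 s with the gripper still holding the handle.

- **Tumbler:** it stands upright with its centre about 1–3 mm from the mat's centre, and its rim is level.
- **Rod:** it is out 0.0908 m, measured from the home stop I found by touch. My camera estimates of the marker ran from 0.0904 to 0.0920 m.
- **Grip:** the spring pulled with about 8.2 N at the end, close to the 8.4 N expected. The grip opening stayed steady at about 18.5 mm on the 18 mm post.
- **Other objects:** I saw no change in the candle holder, bowl or tape roll in the side picture after the tumbler was placed. I did not measure them again after the pull. In the last overlay the marker fin was in the same place as before the pull.

The top camera could not check the final position, because the gripper hid the pointer. That check rests on the side view, where one pixel is about 2.5 mm, together with the arm's own position reading.

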